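Tighten the centrifuge rotor cap to its first click and shut the lid

TASK

Tighten the rotor cap of the open benchtop centrifuge by turning its bar handle clockwise (seen from above), and stop at the first click of its slip clutch: a second click is over-tightened. Then close the centrifuge's lid fully, let go, and leave everything else on the bench where it stands.

Things in the scene. Friction and masses are not known exactly. Their poses are not given: they have to be found in the camera images.
- centrifuge: White centrifuge, fixed, 250 mm (its x) by 275 mm (its y, -150 to +125), rim 140 mm high. Origin on the bench under the axis of its round open chamber (176 mm across); z up. The lid is hinged along x on the +y side. In the chamber lies the locked rotor, 156 mm across, 91 mm above the bench at its edge, 101 mm at its hub; the cap with the bar handle sits on it.
- bar_mid (a point): Middle of the top face of the cap's black bar handle, on the chamber's axis, 132 mm above the bench. x along the bar, z up. The bar is straight, 120 mm long (60 mm either side of the axis), 12 mm wide, 108 to 132 mm above the bench; hub 30 mm across. Clockwise, it first turns the cap against a light drag (0.12 N m) for 0.5 to 1.1 rad, differing each time, until the cap seats.
- bar_end (a point): Middle of one end of the bar handle, on its top face, 60 mm from the axis. Once the cap is seated, resistance climbs within 0.1 rad to about 0.42 N m (9 N at 48 mm from the axis), falls off, and the clutch snaps: the bar jumps ahead about 0.16 rad by itself and resistance is gone. That is the first click. Driving the bar about 0.16 rad past where it then rests gives the second, at a like torque.
- click (a joint): Slip of the clutch (bar handle relative to the cap), rad, growing clockwise. 0: not clicked. Resistance peaks at 0.08, the clutch snaps forward at 0.16 and rests by itself at 0.32 after the first click; beyond 0.48 it snaps on to 0.64, the second click.
- lid (a joint): Lid angle, rad: 0 fully closed, about 1.8 to 2.05 at the start (upright, leaning outward). Its hinge is stiff (0.5 N m): it stays where it is left and must be pushed all the way down.
- lid_hinge (a point): Middle of the lid's hinge line, 105 mm along the centrifuge's +y from the chamber's axis, 142 mm above the bench. Frame turns with the lid: x along the hinge, -y towards the free edge, z out of the outer face (up when closed). The lid is a plate 220 mm along the hinge, 200 mm from hinge to free edge; its inner face holds the hinge line, its outer face lies 14 mm from it.
- lid_edge (a point): Middle of the lid's free edge, on its outer face, 200 mm from the hinge.
- tube_rack: Bystander, to be left alone: blue 110 x 200 x 45 mm tube rack. Origin at the centre of its underside.
- reagent_bottle: Bystander, to be left alone: glass bottle, 68 mm across, 130 mm high. Origin at the centre of its underside.
- beaker: Bystander, to be left alone: glass beaker, 72 mm across, 85 mm high. Origin at the centre of its underside.
- tube50: Bystander, to be left alone: upright capped tube, 29 mm across, 115 mm high. Origin at the centre of its underside.
- tip_box: Bystander, to be left alone: grey box, 120 x 85 x 60 mm. Origin at the centre of its underside.
- pipette: Bystander, to be left alone: pipette lying flat, 250 mm long, 26 mm thick. Origin at the centre of its underside.

How it is judged (in metres and radians):
On the way, in this order (a step that is already met when the one before it is completed fails the run):
1. the cap is tightened to the first click: the clutch rests one pocket on (value of joint click between 0.2 and 0.44 rad), for 0.3 s.
2. the lid is shut, the clutch still at its first click (all of step 1 and value of joint lid below 0.05 rad), for 0.2 s.
At the end, for the whole second after the job is handed in: The clutch rests at its first click (slip between 0.2 and 0.44 rad) and the lid is closed (within 0.05 rad) and at rest (all of step 2 and velocity of joint lid between -0.05 and 0.05 rad/s); the robot touches nothing.
It fails at once if a second click: clutch slip beyond 0.49 rad (value of joint click above 0.49 rad).
It fails at once if a bystander is shifted by more than 40 mm (distance of any of tube_rack, reagent_bottle, beaker, tube50, tip_box, pipette from where it was at the start of the episode above 0.04 m).
It also fails if it takes over 72 s, if anything falls off the work surface, if the arm or the gripper's body presses on something with over 40 N, if the wrist force passes 120 N, or if a joint passes its speed limit or range.

ROBOT

A 6-joint arm with a two-finger parallel gripper is mounted at the origin on the work surface. World frame = base frame: x ahead of the robot, y to its left, z up, the work surface at z = 0. Lengths are in mm, angles in degrees, forces in N, time in s.
With the tool pointing down it reaches from about 350 to 850 mm from the base axis. Payload 8.1 kg.
Tool frame: the origin (TCP) lies between the finger pads; the fingertips stand 8 mm ahead of it and the grasp point (between the pads) lies 11 mm behind it (r.tip_extent is the distance from the TCP to the fingertips, in mm); z points along the fingers, y is the direction in which the jaws open and shut (so a half turn about z gives the same grasp; the last joint's range is limited). The gripper opens to 85 mm and grips with 20 to 120 N. Pads are 22 mm wide; open, the fingers measure 114 mm over their backs; the gripper's body (76 mm by 85 mm) begins 54 mm behind the grasp point. The pads swing forward as they close: fully open they stand 13 mm farther back than shut.
Start: joints at [58.648, 7.471, 85.268, -0, 87.261, -4.893], TCP at [267.317, 537.166, 239.292] pointing down, gripper open.
Joint ranges: [-169.43, 169.43], [-51.17, 129.36], [1.28, 143.12], [-76.62, 256.62], [0, 156.53], [-152.29, 152.29]. Speed limits (degrees/s): [136.94, 136.94, 159.86, 180, 180, 180].

INTERFACE

Orientations are given as [roll, pitch, yaw] about the fixed x, y, z axes, in that order (R = Rz(yaw) Ry(pitch) Rx(roll)).
In Python, from bench import sensors, viewer, hand_in, r gives the robot as it stands. The module is installed in compiled form; this text tells all that it offers.
- The arm moves only by the tool move_arm, never from a script. Its argument "rows" is a list that holds one entry, the list of rows, each a list of 6 numbers: the shift along the tool's x, y, z in m, then the turn, a rotation vector about the tool's x, y, z in degrees. In form: [[[tx, ty, tz, rx, ry, rz], ...]]. A call has 1 to 20 rows; each row is the pose to reach, as a shift and turn from the pose commanded when the call began, along the tool's axes at that moment; what a row does not reach only later rows make up. A row lasts 1/10 s, in which the tool goes at most 50 mm and 8.59 degrees, less where a joint would pass 70% of its speed; a pose out of reach is approached as far as the arm can. A call with a gripper value outside its range is refused whole. "grip" is the opening, from 0 (shut) to 1 (fully open), set as the call begins (left out, the last holds). The fingers move at their own pace and stop on an object; "newtons" is the grip in N (left out, the last holds). Time passes only in rows, so rows that repeat a pose let the fingers close. It gives the time, the measured TCP pose, the force and the opening at its end, in the units of the state.
- sensors.sense(): the state, without advancing time (a new reading comes with each control period).
- viewer.snapshot(name): name is "scene" or "top"; returns a dict with "color" (420x560x3 uint8, red, green, blue), "camera_matrix" (3x3 intrinsics, pixels), "R" (3x3) and "t" (3): a world point X has camera coordinates R X + t. Camera axes: x right, y down, z forward; pixel columns grow to the right and rows downward; lengths in mm; the calibration is good to about 2 mm. A picture is of the moment at which its call begins. There is no depth.
- hand_in(): hands the job in, once; it reports no verdict.
The state is a dict: "time": time; "joint_pos": joint angles; "qd": joint speeds; "joint_efforts": joint torques, N m; "tool_pos": TCP position; "tcp_rot": TCP orientation; "ft_force": force on the tool from outside, world axes, zero at the start; "wrist_torque": the same for the moment, N m; "finger_gap": finger opening in mm.
Only numpy, scipy, OpenCV 4.12 (cv2) and the standard library are available. Lean on these libraries where they do the work, as an engineer would, in place of code of your own. Each camera call takes 0.05 s, during which the arm holds its last target.

## Working session

There is one attempt and no reset: what is moved stays moved. The work goes in short steps, Python scripts to look and compute and a tool call to move; the robot and the scene stay as the last step left them, time stands still between calls to the robot, and variables do not carry over. Pictures are saved under pics/ and viewed, and the job is handed in when it is done.

Besides the shell and the picture viewer there is one more tool, called after "Emit:" as name(argument=value, ...), one argument or row to a line, values as JSON. move_arm: Moves the arm, as the interface text tells. Its arguments: {"type":"object","properties":{"rows":{"type":"array","items":{"type":"array","items":{"type":"array","items":{"type":"number"}}}},"grip":{"type":"number"},"newtons":{"type":"number"}},"required":["rows"]}

```bash
mkdir -p pics; cat > h.py <<'E'
from bench import sensors, viewer, hand_in, r
import numpy as np, cv2
def snap(name,fn):
    s=viewer.snapshot(name); cv2.imwrite('pics/'+fn,s['color'][:,:,::-1]); np.savez('pics/'+fn+'.npz',**s); return s
def ray(s,px,z):
    K=np.array(s['camera_matrix']);R=np.array(s['R']);t=np.array(s['t'])
    d=R.T@np.linalg.inv(K)@np.array([px[0],px[1],1.]);o=-R.T@t
    return o+d*(z-o[2])/d[2]
def proj(s,X):
    K=np.array(s['camera_matrix']);R=np.array(s['R']);t=np.array(s['t'])
    c=R@np.array(X,float)+t;p=K@c;return p[:2]/p[2]
E
python3 - <<'E'
from h import *
for n in('scene','top'):
    s=snap(n,n+'0.png');R=np.array(s['R']);print(n,-R.T@np.array(s['t']),s['camera_matrix'],R)
print(sensors.sense())
E
```

```text
scene [1271.61011035 -204.97184053  985.67022574] [[452.21605499   0.         271.17391391]
 [  0.         452.21605499 202.89891945]
 [  0.           0.           1.        ]] [[ 0.27547482  0.96110263 -0.01988361]
 [ 0.73575874 -0.2241076  -0.63908909]
 [-0.61868627  0.16142341 -0.76887566]]
top [ 475.8652368   -29.02974073 1105.79894092] [[399.0491905    0.         283.68363171]
 [  0.         399.0491905  212.69728631]
 [  0.           0.           1.        ]] [[ 1.43700341e-02 -9.99896726e-01  2.00376359e-04]
 [-9.96836579e-01 -1.43417210e-02 -7.81738400e-02]
 [ 7.81686403e-02  9.23618265e-04 -9.96939723e-01]]
{'time': 0.1, 'joint_pos': array([ 5.86471449e+01,  7.51025954e+00,  8.53248471e+01,  1.14466066e-03,
        8.72621320e+01, -4.89352705e+00]), 'qd': array([-0.04172384, -0.154683  , -0.16121659, -0.00336444,  0.0457365 ,
        0.02464852]), 'joint_efforts': array([ 2.06510493e-03, -5.70945096e+01, -5.01942229e+01, -8.22823495e-05,
        8.10000667e-03, -5.76594644e-06]), 'tool_pos': array([267.05639967, 536.73632375, 238.33744183]), 'tcp_rot': array([-1.79903213e+02, -9.43396760e-03,  1.53540608e+02]), 'ft_force': array([ 0.21309546, -0.13312433, -0.48929339]), 'wrist_torque': array([ 0.02116938,  0.01638108, -0.06279513]), 'finger_gap': 85.3720782406796}
```

View pics/scene0.png

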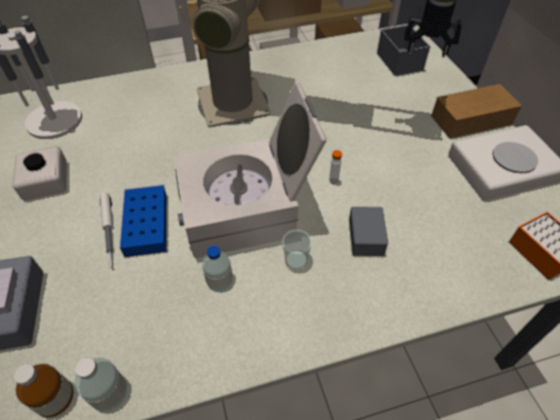

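View pics/top0.png

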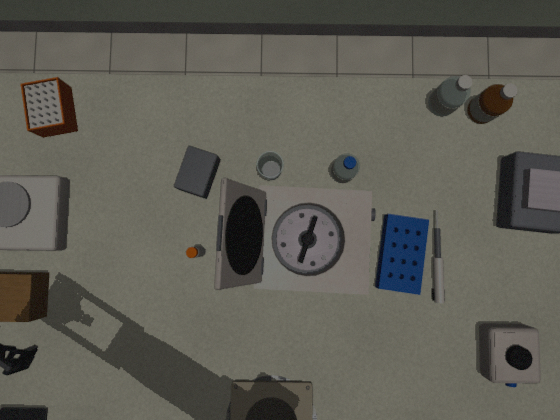

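The top view shows the chamber centre near (308,239), the bar from about (315,216) to (301,262), and the lid on the left (world +y). I'll enlarge it.

```bash
python3 - <<'E'
import cv2
a=cv2.imread('pics/top0.png');cv2.imwrite('pics/top0c.png',cv2.resize(a[165:305,205:385],None,fx=4.2,fy=4.2,interpolation=cv2.INTER_CUBIC))
a=cv2.imread('pics/scene0.png');cv2.imwrite('pics/scene0c.png',cv2.resize(a[80:250,165:345],None,fx=3.5,fy=3.5,interpolation=cv2.INTER_CUBIC))
E
```

```text
(no output)
```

View pics/top0c.png

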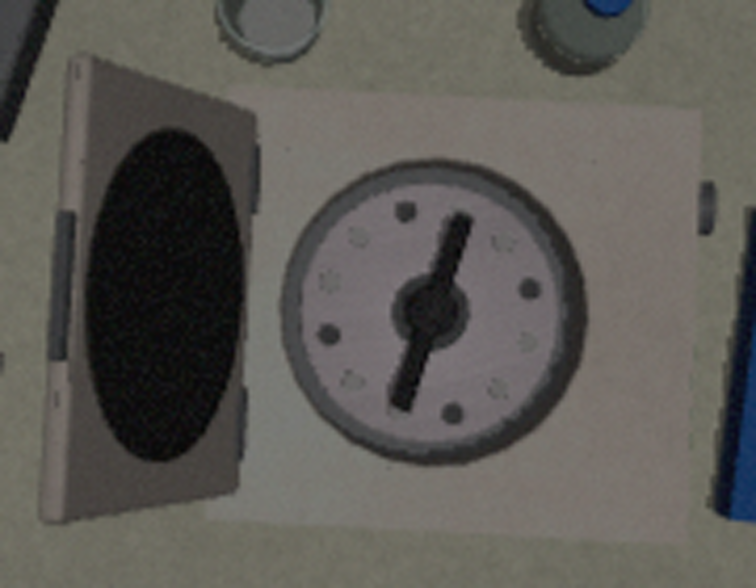

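View pics/scene0c.png

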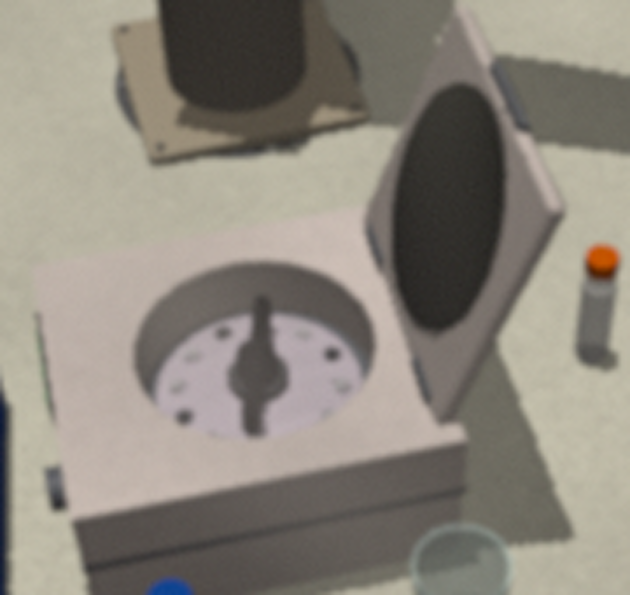

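```bash
python3 - <<'E'
from h import *
s=np.load('pics/top0.png.npz')
P=lambda c,z:ray(s,((c[0]+.5)/4.2-.5+205,(c[1]+.5)/4.2-.5+165),z)
e1=P((462,212),132);e2=P((401,411),132);print('bar',e1,e2,(e1+e2)/2,np.linalg.norm(e1-e2),np.degrees(np.arctan2(*(e1-e2)[1::-1])))
c=[P(x,140) for x in((281,312),(587,312),(434,158),(434,466))];print('rim',(c[0]+c[1])/2,(c[2]+c[3])/2,np.linalg.norm(c[0]-c[1]),np.linalg.norm(c[2]-c[3]))
a,b=P((701,107),140),P((687,543),140);print('rt',a,b,np.linalg.norm(a-b),np.degrees(np.arctan2(*(a-b)[1::-1])))
yaw=np.arctan2(*(a-b)[1::-1])
for l in((77,55),(41,520),(258,112),(238,492)): print('lid',P(l,142),P(l,330))
s2=np.load('pics/scene0.png.npz')
C=(c[0]+c[1]+c[2]+c[3])/4
# refine: lid angle fit
yaw=np.arctan2(*(a-b)[1::-1])
x=np.array([np.cos(yaw),np.sin(yaw),0]);y=np.array([-x[1],x[0],0]);z=np.array([0,0,1.])
H=C*[1,1,0]+105*y+142*z
for th in np.arange(1.75,2.1,.05):
    d=-y*np.cos(th)+z*np.sin(th); n=z*np.cos(th)+y*np.sin(th)
    out=[]
    for sx in(110,-110):
        p=proj(s,H+sx*x+200*d); q=proj(s2,H+sx*x+200*d)
        out+=list(np.round((p-[205,165])*4.2))+list(np.round((q-[165,80])*3.5))
    print(round(th,2),out,(H+200*d+14*n).round())
print(yaw*57.3,x,y,H)
for w,z0 in(((193,252),115),((270,160),85),((345,161),130),((197,171),60)): print(w,ray(s,w,z0))
E
```

```text
bar [ 547.42387334 -103.8931811   132.        ] [431.76493233 -69.64611549 132.        ] [489.59440283 -86.7696483  132.        ] 120.62276791664911 -16.4942279787172
rim [488.94952003 -87.65851089 140.        ] [489.58301177 -87.6508127  140.        ] 175.97189162917607 176.76440965278087
rt [ 609.95497667 -241.527004    140.        ] [ 359.86431365 -232.85293463  140.        ] 250.24104220646495 -1.9864333131128238
lid [634.89295405 121.22244538 142.        ] [603.87278005  91.91403904 330.        ]
lid [367.74523529 134.66908605 142.        ] [388.83527744 102.73775875 330.        ]
lid [603.06413114  15.51566059 142.        ] [578.25253287   6.82657089 330.        ]
lid [385.09819173  23.01340782 142.        ] [402.80334137  12.86179682 330.        ]
1.75 [np.float64(165.0), np.float64(51.0), np.float64(493.0), np.float64(206.0), np.float64(138.0), np.float64(532.0), np.float64(401.0), np.float64(-3.0)] [495.  67. 336.]
1.8 [np.float64(144.0), np.float64(51.0), np.float64(509.0), np.float64(206.0), np.float64(116.0), np.float64(531.0), np.float64(414.0), np.float64(-3.0)] [495.  
[... 675 characters left out ...]
[496. 113. 318.]
2.05 [np.float64(50.0), np.float64(52.0), np.float64(580.0), np.float64(213.0), np.float64(20.0), np.float64(521.0), np.float64(479.0), np.float64(7.0)] [497. 122. 313.]
2.1 [np.float64(33.0), np.float64(53.0), np.float64(593.0), np.float64(216.0), np.float64(4.0), np.float64(519.0), np.float64(490.0), np.float64(11.0)] [497. 130. 308.]
-1.9865796365572743 [ 0.99939906 -0.03466286  0.        ] [0.03466286 0.99939906 0.        ] [492.90586584  17.28223978 142.        ]
(193, 252) [452.91066721 194.57340935 115.        ]
(270, 160) [692.43098284   9.36012181  85.        ]
(345, 161) [ 683.05140719 -178.20943554  130.        ]
(197, 171) [665.40093356 203.25219782  60.        ]
```

```bash
cat >> h.py <<'E'
from scipy.spatial.transform import Rotation as Ro
C=np.array([489.4,-87.2]);
def rot(rpy): return Ro.from_euler('xyz',rpy,degrees=True)
def rel(p0,rpy0,p1,rpy1):
    A=rot(rpy0);B=rot(rpy1)
    t=A.inv().apply(np.array(p1)-np.array(p0))/1000
    return np.r_[t.round(4),(A.inv()*B).as_rotvec(degrees=True).round(2)].tolist()
def comp(p0,rpy0,row):
    A=rot(rpy0);t=A.apply(np.array(row[:3])*1000)
    return np.array(p0)+t,(A*Ro.from_rotvec(row[3:],degrees=True)).as_euler('xyz',degrees=True)
E
python3 - <<'E'
from h import *
p=[267.317,537.166,239.292];q=[180,0,153.54]
g=np.r_[C+40*np.array([np.cos(np.radians(-16.5)),np.sin(np.radians(-16.5))]),420]
print(g,rel(p,q,g,[180,0,163.5]))
E
```

```text
[527.75278939 -98.56061379 420.        ] [-0.5164, -0.4531, -0.1807, 0.0, 0.0, -9.96]
```

Emit:
move_arm(
  rows=[
    [[0,0,-0.18,0,0,0],[0,0,-0.18,0,0,0],[0,0,-0.18,0,0,0],[0,0,-0.18,0,0,0],[0,0,-0.18,0,0,0]],
  ],
  grip=0.5,
  newtons=60,
)

```text
time: 0.6
tool_pos: [268.0, 538.2, 425.7]
tcp_rot: [179.5, 0.0, 153.5]
ft_force: [-0.0, 0.6, 0.5]
finger_gap: 42.9
```

Emit:
move_arm(
  rows=[
    [[-0.516,-0.453,0,0,0,-10],[-0.516,-0.453,0,0,0,-10],[-0.516,-0.453,0,0,0,-10],[-0.516,-0.453,0,0,0,-10],[-0.516,-0.453,0,0,0,-10],[-0.516,-0.453,0,0,0,-10],[-0.516,-0.453,0,0,0,-10],[-0.516,-0.453,0,0,0,-10],[-0.516,-0.453,0,0,0,-10],[-0.516,-0.453,0,0,0,-10],[-0.516,-0.453,0,0,0,-10],[-0.516,-0.453,0,0,0,-10],[-0.516,-0.453,0,0,0,-10],[-0.516,-0.453,0,0,0,-10],[-0.516,-0.453,0,0,0,-10],[-0.516,-0.453,0,0,0,-10],[-0.516,-0.453,0,0,0,-10],[-0.516,-0.453,0,0,0,-10],[-0.516,-0.453,0,0,0,-10],[-0.516,-0.453,0,0,0,-10]],
  ],
)

```text
time: 2.6
tool_pos: [527.4, -97.5, 419.7]
tcp_rot: [180.0, 0.0, 163.6]
ft_force: [-0.1, 1.2, 0.1]
finger_gap: 42.9
```

```bash
python3 - <<'E'
from h import *
s=sensors.sense();print(s['tool_pos'],s['tcp_rot'],s['joint_pos'],s['wrist_torque'],s['ft_force'])
print(r.tip_extent)
E
```

```text
[527.37302555 -97.5263684  419.65095701] [1.79998473e+02 3.96293591e-02 1.63610953e+02] [-1.59562433e+01 -2.47585830e+00  7.68648065e+01  1.27478108e-03
  1.05571412e+02 -8.95668539e+01] [-0.00694436 -0.0093115   0.01141016] [-0.05155467  1.21187992  0.05372281]
8.0
```

Emit:
move_arm(
  rows=[
    [[0,0,0.22,0,0,0],[0,0,0.22,0,0,0],[0,0,0.22,0,0,0],[0,0,0.22,0,0,0],[0,0,0.22,0,0,0],[0,0,0.24,0,0,0],[0,0,0.26,0,0,0],[0,0,0.28,0,0,0],[0,0,0.303,0,0,0],[0,0,0.303,0,0,0],[0,0,0.303,0,0,0]],
  ],
)

```text
time: 3.7
tool_pos: [527.2, -98.0, 116.5]
tcp_rot: [180.0, -0.0, 163.6]
ft_force: [-0.6, -0.2, 1.1]
finger_gap: 42.6
```

```bash
python3 - <<'E'
from h import *
for n in('scene','top'):
    s=snap(n,n+'1.png')
a=cv2.imread('pics/top1.png')[165:305,205:385];b=cv2.imread('pics/scene1.png')[80:250,165:345]
f=lambda i:cv2.resize(i,(400,400*i.shape[0]//i.shape[1]),interpolation=cv2.INTER_CUBIC)
a=f(a);b=f(b);o=np.zeros((max(len(a),len(b)),800,3),np.uint8);o[:len(a),:400]=a;o[:len(b),400:]=b;cv2.imwrite('pics/c1.png',o)
s=sensors.sense();print(s['tool_pos'],s['tcp_rot'],s['wrist_torque'],s['ft_force'])
E
```

```text
[528.39439656 -98.41975567 117.98784033] [-1.79999988e+02  1.29933858e-01  1.63553357e+02] [ 0.04268929  0.00145763 -0.05311719] [0.39208381 0.7609553  0.77016684]
```

View pics/c1.png

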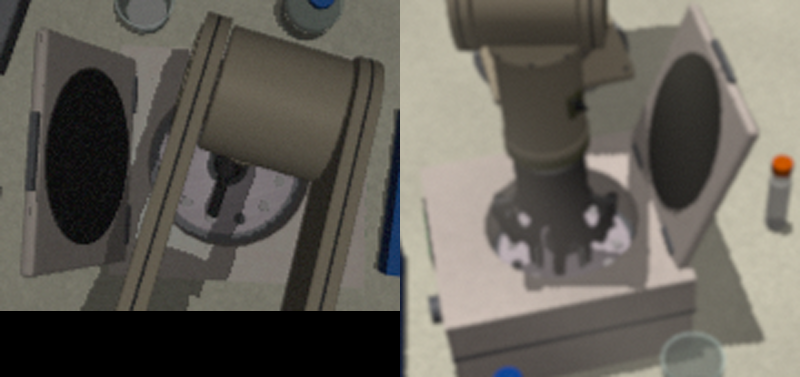

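The gripper straddles the bar's far end. The near bar end is still visible in the top view at about (215,213) in the crop. Next I close the gripper.

Emit:
move_arm(
  rows=[
    [[0,0,0,0,0,0],[0,0,0,0,0,0],[0,0,0,0,0,0],[0,0,0,0,0,0],[0,0,0,0,0,0],[0,0,0,0,0,0]],
  ],
  grip=0,
  newtons=50,
)

```text
time: 4.4
tool_pos: [528.3, -98.4, 117.5]
tcp_rot: [180.0, 0.1, 163.5]
ft_force: [0.5, 1.2, 7.0]
finger_gap: 10.9
```

```bash
cat >> h.py <<'E'
# arc rows in initial tool frame: clockwise angle a (deg) about axis C; tool at radius rad on -toolx side
def arc(a,rad=40):
    # tool frame: bar center at +x*rad ; world CW seen from above = + about tool z (tool z down)
    R=Ro.from_rotvec([0,0,a],degrees=True)
    c=np.array([rad,0,0]);t=(c-R.apply(c))/1000
    return [round(float(t[0]),4),round(float(t[1]),4),0,0,0,a]
def st():
    s=sensors.sense();p=s['tool_pos'];y=s['tcp_rot'][2];F=s['ft_force'];T=s['wrist_torque']
    d=p[:2]-C;rr=np.hypot(*d);th=np.degrees(np.arctan2(d[1],d[0]))
    tang=(-np.sin(np.radians(th))*F[0]+np.cos(np.radians(th))*F[1]);radF=(F[:2]@d)/rr
    print('t',round(s['time'],2),'p',p.round(1),'yaw',round(y,2),'gap',round(s['finger_gap'],1),'r',rr.round(1),'th',th.round(2),'F',F.round(1),'tang',tang.round(2),'rad',radF.round(2),'Tz',T.round(3),'axis M',(tang*rr/1000+T[2]).round(3))
E
python3 - <<'E'
from h import *
st()
for a in(3,6,9,12,15,18,21,24,27,30): print(arc(a))
E
```

```text
t 4.4 p [528.3 -98.4 117.5] yaw 163.54 gap 10.9 r 40.5 th -16.12 F [0.5 1.2 7. ] tang 1.29 rad 0.18 Tz [ 0.17   0.126 -0.117] axis M -0.065
[0.0001, -0.0021, 0, 0, 0, 3]
[0.0002, -0.0042, 0, 0, 0, 6]
[0.0005, -0.0063, 0, 0, 0, 9]
[0.0009, -0.0083, 0, 0, 0, 12]
[0.0014, -0.0104, 0, 0, 0, 15]
[0.002, -0.0124, 0, 0, 0, 18]
[0.0027, -0.0143, 0, 0, 0, 21]
[0.0035, -0.0163, 0, 0, 0, 24]
[0.0044, -0.0182, 0, 0, 0, 27]
[0.0054, -0.02, 0, 0, 0, 30]
```

Emit:
move_arm(
  rows=[
    [[0,-0.0007,0,0,0,1],[0,-0.0014,0,0,0,2],[0.0001,-0.0021,0,0,0,3],[0.0001,-0.0028,0,0,0,4],[0.0002,-0.0035,0,0,0,5],[0.0002,-0.0042,0,0,0,6],[0.0004,-0.0052,0,0,0,7.5],[0.0005,-0.0063,0,0,0,9],[0.0007,-0.0073,0,0,0,10.5],[0.0009,-0.0083,0,0,0,12],[0.0009,-0.0083,0,0,0,12]],
  ],
)

```text
time: 5.5
tool_pos: [524.9, -106.3, 117.4]
tcp_rot: [180.0, 0.1, 151.5]
ft_force: [-0.1, 0.1, 6.9]
finger_gap: 11.2
```

```bash
python3 - <<'E'
from h import *
st()
s=snap('top','top2.png');cv2.imwrite('pics/c2.png',cv2.resize(s['color'][165:305,205:385,::-1],None,fx=4,fy=4,interpolation=cv2.INTER_CUBIC))
E
```

```text
t 5.5 p [ 524.9 -106.3  117.4] yaw 151.49 gap 11.2 r 40.4 th -28.31 F [-0.1  0.1  6.9] tang 0.06 rad -0.13 Tz [0.068 0.136 0.127] axis M 0.13
```

View pics/c2.png

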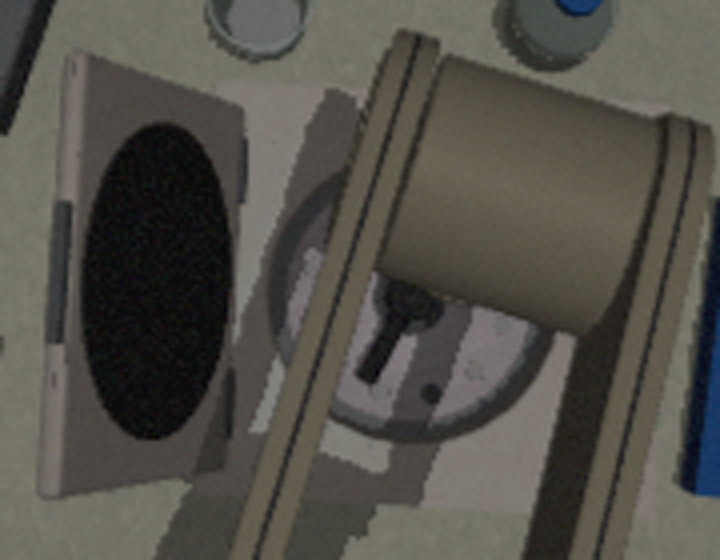

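The bar followed: its near end is now at (372,378) in the crop, and the moment about the axis is 0.13 N m, which matches the drag.

Emit:
move_arm(
  rows=[
    [[0,-0.0007,0,0,0,1],[0.0001,-0.0021,0,0,0,3],[0.0002,-0.0035,0,0,0,5],[0.0003,-0.0049,0,0,0,7],[0.0005,-0.0063,0,0,0,9],[0.0007,-0.0076,0,0,0,11],[0.001,-0.009,0,0,0,13],[0.001,-0.009,0,0,0,13]],
  ],
)

```text
time: 6.35
tool_pos: [519.6, -114.1, 117.5]
tcp_rot: [180.0, 0.1, 138.5]
ft_force: [-1.1, -0.9, 6.6]
finger_gap: 10.8
```

```bash
python3 - <<'E'
from h import *
st()
E
```

```text
t 6.35 p [ 519.6 -114.1  117.5] yaw 138.47 gap 10.8 r 40.4 th -41.66 F [-1.1 -0.9  6.6] tang -1.38 rad -0.22 Tz [-0.118  0.287  0.174] axis M 0.118
```

Emit:
move_arm(
  rows=[
    [[0,-0.0007,0,0,0,1],[0,-0.0014,0,0,0,2],[0.0001,-0.0021,0,0,0,3],[0.0001,-0.0028,0,0,0,4],[0.0001,-0.0028,0,0,0,4]],
  ],
)

```text
time: 6.85
tool_pos: [517.6, -116.1, 117.4]
tcp_rot: [180.0, 0.1, 134.5]
ft_force: [-2.0, -0.4, 7.7]
finger_gap: 11.0
```

```bash
python3 - <<'E'
from h import *
st()
E
```

```text
t 6.85 p [ 517.6 -116.1  117.4] yaw 134.51 gap 11.0 r 40.4 th -45.72 F [-2.  -0.4  7.7] tang -1.7 rad -1.08 Tz [-0.182  0.352  0.19 ] axis M 0.121
```

Emit:
move_arm(
  rows=[
    [[0,-0.0007,0,0,0,1],[0,-0.0014,0,0,0,2],[0.0001,-0.0021,0,0,0,3],[0.0001,-0.0028,0,0,0,4],[0.0001,-0.0028,0,0,0,4]],
  ],
)

```text
time: 7.35
tool_pos: [515.5, -118.1, 117.4]
tcp_rot: [180.0, 0.1, 130.5]
ft_force: [-2.3, -1.0, 7.2]
finger_gap: 10.7
```

```bash
python3 - <<'E'
from h import *
st()
E
```

```text
t 7.35 p [ 515.5 -118.1  117.4] yaw 130.51 gap 10.7 r 40.4 th -49.85 F [-2.3 -1.   7.2] tang -2.46 rad -0.7 Tz [-0.224  0.372  0.166] axis M 0.066
```

Emit:
move_arm(
  rows=[
    [[0,-0.0007,0,0,0,1],[0,-0.0014,0,0,0,2],[0.0001,-0.0021,0,0,0,3],[0.0001,-0.0028,0,0,0,4],[0.0001,-0.0028,0,0,0,4]],
  ],
)

```text
time: 7.85
tool_pos: [513.4, -119.7, 117.5]
tcp_rot: [180.0, 0.1, 126.5]
ft_force: [-1.5, -1.1, 6.8]
finger_gap: 11.4
```

```bash
python3 - <<'E'
from h import *
st()
E
```

```text
t 7.85 p [ 513.4 -119.7  117.5] yaw 126.53 gap 11.4 r 40.4 th -53.59 F [-1.5 -1.1  6.8] tang -1.88 rad 0.02 Tz [-0.183  0.292  0.493] axis M 0.417
```

Emit:
move_arm(
  rows=[
    [[0,-0.0007,0,0,0,1],[0,-0.0014,0,0,0,2],[0.0001,-0.0021,0,0,0,3],[0.0001,-0.0028,0,0,0,4],[0.0001,-0.0028,0,0,0,4]],
  ],
)

```text
time: 8.35
tool_pos: [510.9, -121.5, 117.4]
tcp_rot: [180.0, 0.1, 122.5]
ft_force: [-1.9, -1.7, 7.1]
finger_gap: 10.8
```

```bash
python3 - <<'E'
from h import *
st()
E
```

```text
t 8.35 p [ 510.9 -121.5  117.4] yaw 122.52 gap 10.8 r 40.5 th -57.89 F [-1.9 -1.7  7.1] tang -2.5 rad 0.49 Tz [-0.265  0.463  0.367] axis M 0.265
```

Yaw 126.5° gives 0.42 N m and yaw 122.5° gives 0.27 N m. The cap has seated near yaw 130° and the clutch is past its peak, so I continue in small steps.

Emit:
move_arm(
  rows=[
    [[0,-0.0007,0,0,0,1],[0,-0.0014,0,0,0,2],[0.0001,-0.0021,0,0,0,3],[0.0001,-0.0021,0,0,0,3]],
  ],
)

```text
time: 8.75
tool_pos: [509.0, -122.6, 117.4]
tcp_rot: [-180.0, 0.1, 119.5]
ft_force: [-2.0, -1.9, 7.1]
finger_gap: 11.1
```

```bash
python3 - <<'E'
from h import *
st()
E
```

```text
t 8.75 p [ 509.  -122.6  117.4] yaw 119.5 gap 11.1 r 40.5 th -61.06 F [-2.  -1.9  7.1] tang -2.69 rad 0.65 Tz [-0.351  0.621  0.286] axis M 0.177
```

Emit:
move_arm(
  rows=[
    [[0,-0.0007,0,0,0,1],[0,-0.0014,0,0,0,2],[0.0001,-0.0021,0,0,0,3],[0.0001,-0.0021,0,0,0,3]],
  ],
)

```text
time: 9.15
tool_pos: [507.1, -123.7, 117.4]
tcp_rot: [-180.0, 0.1, 116.5]
ft_force: [-3.7, -3.2, 8.3]
finger_gap: 10.9
```

```bash
python3 - <<'E'
from h import *
st()
E
```

```text
t 9.15 p [ 507.1 -123.7  117.4] yaw 116.51 gap 10.9 r 40.5 th -64.11 F [-3.7 -3.2  8.3] tang -4.72 rad 1.32 Tz [-0.383  0.592  0.261] axis M 0.07
```

```bash
python3 - <<'E'
from h import *
st()
s=snap('top','top3.png');cv2.imwrite('pics/c3.png',cv2.resize(s['color'][165:305,205:385,::-1],None,fx=4.2,fy=4.2,interpolation=cv2.INTER_CUBIC))
st()
E
```

```text
t 9.15 p [ 507.1 -123.7  117.4] yaw 116.51 gap 10.9 r 40.5 th -64.11 F [-3.7 -3.2  8.3] tang -4.72 rad 1.32 Tz [-0.383  0.592  0.261] axis M 0.07
t 9.2 p [ 507.1 -123.6  117.4] yaw 116.54 gap 11.0 r 40.5 th -64.1 F [-3.  -2.6  7.2] tang -3.78 rad 1.04 Tz [-0.356  0.611  0.237] axis M 0.084
```

View pics/c3.png

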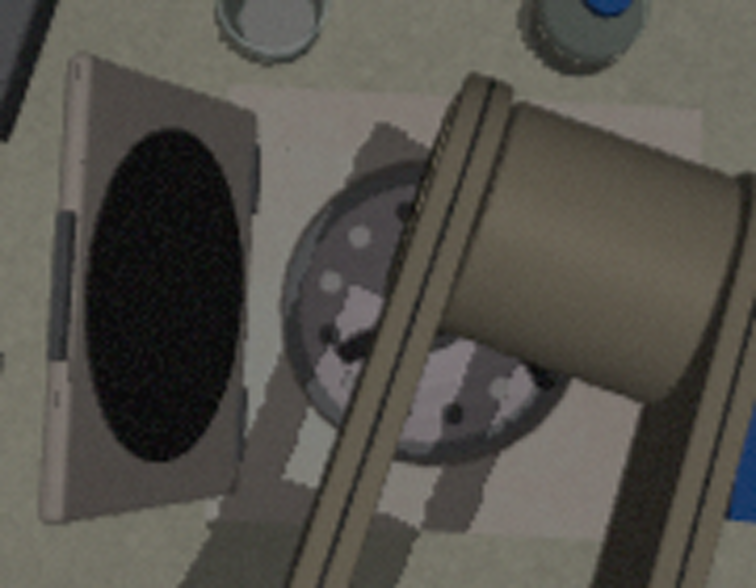

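```bash
python3 - <<'E'
from h import *
s=np.load('pics/top3.png.npz')
for c in((343,350),(340,351),(346,348)):
    e=ray(s,((c[0]+.5)/4.2-.5+205,(c[1]+.5)/4.2-.5+165),132)[:2]-C
    print(e,np.hypot(*e),np.degrees(np.arctan2(*e[::-1])))
s0=sensors.sense();print(s0['finger_gap'])
E
```

```text
[-23.0471806   51.51221576] 56.432977118275865 114.10431230322243
[-23.64862603  53.24036005] 58.25627391746904 113.95012564059938
[-21.86907217  49.79182167] 54.38273460501616 113.71156743721717
10.984602204568901
```

Near bar end at (343,350), which is a bar angle of about 114°. The bar is at or slightly ahead of the gripper. One more step of 3°.

Emit:
move_arm(
  rows=[
    [[0,-0.0007,0,0,0,1],[0,-0.0014,0,0,0,2],[0.0001,-0.0021,0,0,0,3],[0.0001,-0.0021,0,0,0,3],[0.0001,-0.0021,0,0,0,3]],
  ],
)

```text
time: 9.7
tool_pos: [505.1, -124.5, 117.4]
tcp_rot: [-180.0, 0.1, 113.5]
ft_force: [-3.9, -2.7, 8.0]
finger_gap: 10.7
```

```bash
python3 - <<'E'
from h import *
st()
E
```

```text
t 9.7 p [ 505.1 -124.5  117.4] yaw 113.54 gap 10.7 r 40.5 th -67.17 F [-3.9 -2.7  8. ] tang -4.63 rad 1.03 Tz [-0.424  0.64   0.263] axis M 0.075
```

Emit:
move_arm(
  rows=[
    [[0,0,0,0,0,0],[0,0,0,0,0,0],[0,0,0,0,0,0],[0,0,0,0,0,0],[0,0,0,0,0,0]],
  ],
  grip=0.5,
)

```text
time: 10.2
tool_pos: [504.8, -123.4, 116.1]
tcp_rot: [-180.0, -0.0, 113.5]
ft_force: [-0.2, 0.4, -0.7]
finger_gap: 42.4
```

```bash
python3 - <<'E'
from h import *
st()
s=snap('top','top4.png');cv2.imwrite('pics/c4.png',cv2.resize(s['color'][165:305,205:385,::-1],None,fx=4.2,fy=4.2,interpolation=cv2.INTER_CUBIC))
E
```

```text
t 10.2 p [ 504.8 -123.4  116.1] yaw 113.55 gap 42.4 r 39.3 th -66.95 F [-0.2  0.4 -0.7] tang 0.0 rad -0.48 Tz [-0.013  0.031 -0.027] axis M -0.027
```

View pics/c4.png

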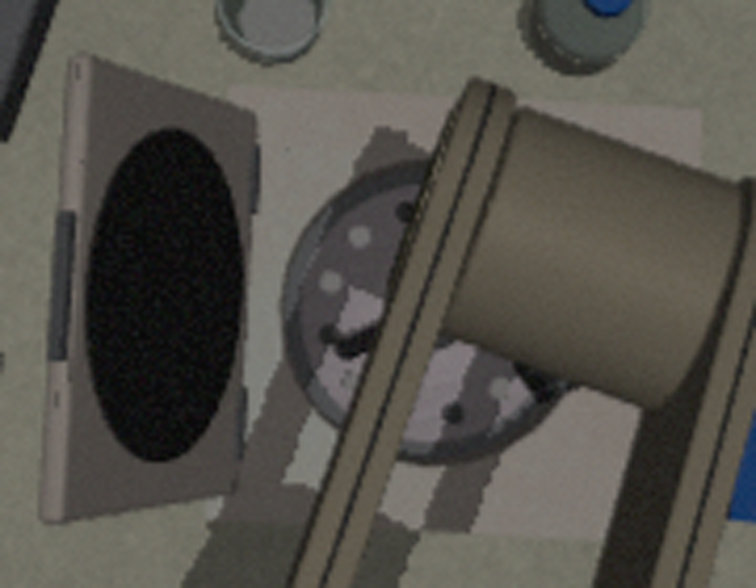

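Emit:
move_arm(
  rows=[
    [[0,0,-0.02,0,0,0],[0,0,-0.05,0,0,0],[0,0,-0.1,0,0,0],[0,0,-0.15,0,0,0],[0,0,-0.2,0,0,0],[0,0,-0.25,0,0,0],[0,0,-0.3,0,0,0],[-0.03,-0.05,-0.3,0,0,0],[-0.06,-0.1,-0.3,0,0,0],[-0.09,-0.15,-0.3,0,0,0],[-0.09,-0.15,-0.3,0,0,0]],
  ],
)

```text
time: 11.35
tool_pos: [401.3, -268.3, 416.4]
tcp_rot: [-180.0, 0.0, 113.4]
ft_force: [-0.2, 0.2, -0.2]
finger_gap: 42.6
```

```bash
python3 - <<'E'
from h import *
st()
s=snap('top','top5.png');cv2.imwrite('pics/c5.png',cv2.resize(s['color'][165:305,205:385,::-1],None,fx=4.2,fy=4.2,interpolation=cv2.INTER_CUBIC))
s=snap('scene','scene5.png')
E
```

```text
t 11.35 p [ 401.3 -268.3  416.4] yaw 113.42 gap 42.6 r 201.4 th -115.94 F [-0.2  0.2 -0.2] tang -0.29 rad -0.12 Tz [ 0.014  0.035 -0.008] axis M -0.066
```

View pics/c5.png

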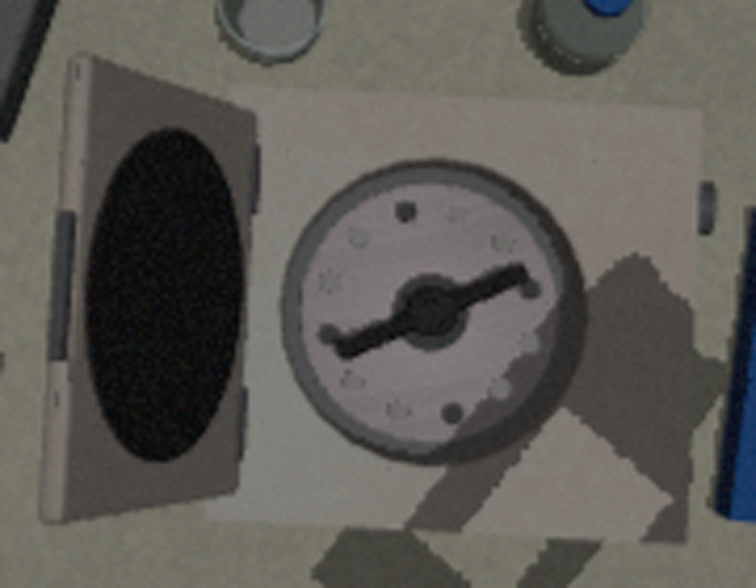

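View pics/scene5.png

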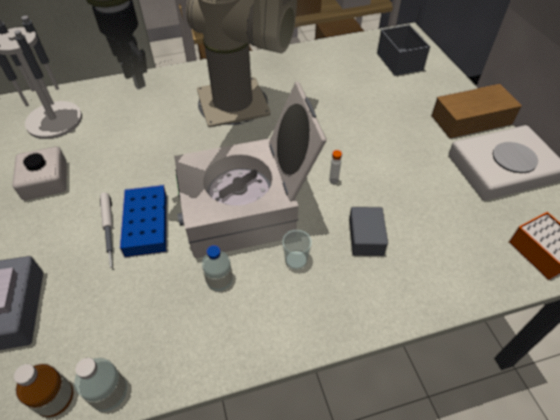

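```bash
python3 - <<'E'
from h import *
s=np.load('pics/top5.png.npz');
P=lambda c,z:ray(s,((c[0]+.5)/4.2-.5+205,(c[1]+.5)/4.2-.5+165),z)
e1=P((525,272),132);e2=P((337,353),132);d=e1-e2;print(np.linalg.norm(d),(e1+e2)/2,np.degrees(np.arctan2(d[1],d[0])))
# segmentation check both images
for f in('top0','top5'):
    s=np.load(f'pics/{f}.png.npz');im=s['color'].astype(int).sum(2)
    m=np.zeros(im.shape,np.uint8);u=proj(s,[*C,132]);cv2.circle(m,tuple(int(round(x)) for x in u),26,1,-1)
    cv2.circle(m,tuple(int(round(x)) for x in u),10,0,-1)
    ys,xs=np.where((m>0)&(im<110));pts=np.array([ray(s,(x,y),128)[:2] for x,y in zip(xs,ys)])-C
    # fit direction via double angle weighted
    a=np.arctan2(pts[:,1],pts[:,0]);print(f,len(pts),np.degrees(np.angle(np.median(np.exp(2j*a).real)+1j*np.median(np.exp(2j*a).imag))/2))
E
```

```text
118.85367041606885 [488.78950128 -86.50894065 132.        ] -65.95267506234151
top0 132 -17.87781302725606
top5 114 -66.00809644992889
```

The bar now lies at -66°, a total turn of about 49.5°. It went at least 12.5° past the point where torque peaked, and on to about 31–33° at the seat. That puts the clutch in its first pocket. A second click would need more than 27° past the seat. Next is the lid, and I bring the shut fingers behind it from above.

```bash
python3 - <<'E'
from h import *
s=sensors.sense();print(s['joint_pos'])
print(rel(s['tool_pos'],[180,0,113.45],[490,190,425],[180,0,90]))
E
```

```text
[-3.98028989e+01 -1.07553160e+01  8.48567822e+01 -5.37125799e-02
  1.05893748e+02 -6.31104491e+01]
[0.3853, 0.2636, -0.0087, 0.0, -0.0, 23.45]
```

Emit:
move_arm(
  rows=[
    [[0.385,0.264,-0.01,0,0,23.5],[0.385,0.264,-0.01,0,0,23.5],[0.385,0.264,-0.01,0,0,23.5],[0.385,0.264,-0.01,0,0,23.5],[0.385,0.264,-0.01,0,0,23.5],[0.385,0.264,-0.01,0,0,23.5],[0.385,0.264,-0.01,0,0,23.5],[0.385,0.264,-0.01,0,0,23.5],[0.385,0.264,-0.01,0,0,23.5],[0.385,0.264,-0.01,0,0,23.5],[0.385,0.264,-0.01,0,0,23.5],[0.385,0.264,-0.01,0,0,23.5],[0.385,0.264,-0.01,0,0,23.5],[0.385,0.264,-0.01,0,0,23.5]],
  ],
  grip=0,
  newtons=40,
)

```text
time: 12.85
tool_pos: [491.6, 191.6, 426.6]
tcp_rot: [180.0, 0.0, 90.0]
ft_force: [0.4, 0.1, 0.7]
finger_gap: 0.0
```

```bash
python3 - <<'E'
from h import *
st()
E
```

```text
t 12.85 p [491.6 191.6 426.6] yaw 89.97 gap 0.0 r 278.8 th 89.55 F [0.4 0.1 0.7] tang -0.38 rad 0.08 Tz [-0.027 -0.072 -0.021] axis M -0.127
```

Emit:
move_arm(
  rows=[
    [[0,0,0.04,0,0,0],[0,0,0.08,0,0,0],[0,0,0.11,0,0,0],[0,0,0.128,0,0,0],[0,0,0.128,0,0,0],[-0.02,0,0.128,0,0,0],[-0.04,0,0.128,0,0,0],[-0.055,0,0.128,0,0,0],[-0.065,0,0.128,0,0,0],[-0.065,0,0.128,0,0,0]],
  ],
)

```text
time: 13.85
tool_pos: [492.1, 126.2, 299.2]
tcp_rot: [179.9, -0.0, 89.9]
ft_force: [0.8, -0.9, 0.5]
finger_gap: -0.2
```

```bash
python3 - <<'E'
from h import *
st();s=snap('scene','scene6.png');cv2.imwrite('pics/c6.png',cv2.resize(s['color'][0:250,165:395,::-1],None,fx=2.4,fy=2.4,interpolation=cv2.INTER_CUBIC))
E
```

```text
t 13.85 p [492.1 126.2 299.2] yaw 89.92 gap -0.2 r 213.4 th 89.28 F [ 0.8 -0.9  0.5] tang -0.83 rad -0.84 Tz [-0.006  0.02  -0.008] axis M -0.185
```

View pics/c6.png

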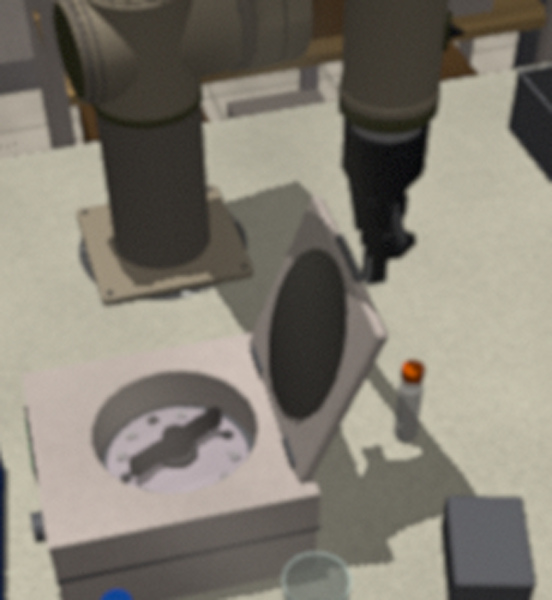

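The fingers stand just behind the lid's free edge at about (370,265) in the crop. I push toward -y and rise slightly as I go.

Emit:
move_arm(
  rows=[
    [[-0.006,0,0,0,0,0],[-0.012,0,-0.001,0,0,0],[-0.018,0,-0.002,0,0,0],[-0.024,0,-0.004,0,0,0],[-0.03,0,-0.006,0,0,0],[-0.036,0,-0.008,0,0,0],[-0.042,0,-0.01,0,0,0],[-0.048,0,-0.012,0,0,0],[-0.048,0,-0.012,0,0,0]],
  ],
)

```text
time: 14.8
tool_pos: [491.8, 78.4, 310.3]
tcp_rot: [180.0, 0.0, 90.0]
ft_force: [0.2, 0.2, -0.5]
finger_gap: 0.1
```

```bash
python3 - <<'E'
from h import *
st()
E
```

```text
t 14.8 p [491.8  78.4 310.3] yaw 89.98 gap 0.1 r 165.6 th 89.18 F [ 0.2  0.2 -0.5] tang -0.16 rad 0.21 Tz [ 0.034 -0.003 -0.057] axis M -0.084
```

```bash
python3 - <<'E'
from h import *
s=snap('scene','scene7.png');cv2.imwrite('pics/c7.png',cv2.resize(s['color'][0:250,165:395,::-1],None,fx=2.4,fy=2.4,interpolation=cv2.INTER_CUBIC))
E
```

```text
(no output)
```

View pics/c7.png

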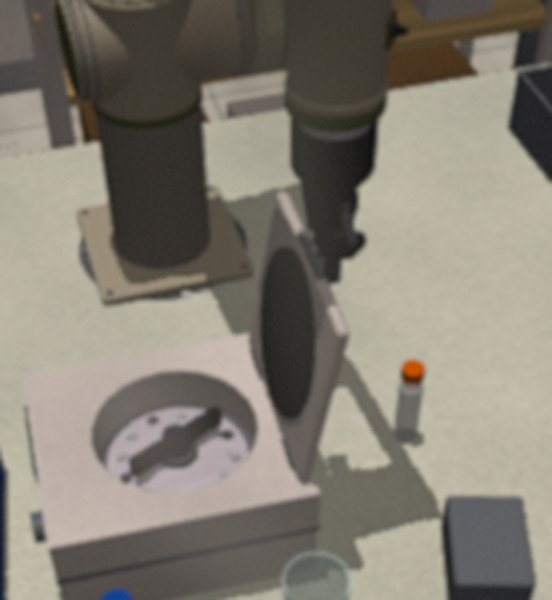

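The lid followed and is now close to upright. I continue along the arc.

Emit:
move_arm(
  rows=[
    [[-0.007,0,0.001,0,0,0],[-0.014,0,0.002,0,0,0],[-0.022,0,0.003,0,0,0],[-0.029,0,0.004,0,0,0],[-0.036,0,0.005,0,0,0],[-0.044,0,0.005,0,0,0],[-0.051,0,0.005,0,0,0],[-0.058,0,0.005,0,0,0],[-0.065,0,0.006,0,0,0],[-0.072,0,0.006,0,0,0],[-0.078,0,0.007,0,0,0],[-0.085,0,0.009,0,0,0],[-0.092,0,0.011,0,0,0],[-0.099,0,0.013,0,0,0],[-0.105,0,0.016,0,0,0],[-0.111,0,0.018,0,0,0],[-0.116,0,0.02,0,0,0],[-0.116,0,0.02,0,0,0]],
  ],
)

```text
time: 16.65
tool_pos: [491.7, -37.4, 289.7]
tcp_rot: [-180.0, 0.0, 90.0]
ft_force: [-0.1, -0.4, -0.5]
finger_gap: -0.0
```

```bash
python3 - <<'E'
from h import *
st()
s=snap('scene','scene8.png');cv2.imwrite('pics/c8.png',cv2.resize(s['color'][0:250,165:395,::-1],None,fx=2.4,fy=2.4,interpolation=cv2.INTER_CUBIC))
E
```

```text
t 16.65 p [491.7 -37.4 289.7] yaw 90.0 gap -0.0 r 49.9 th 87.37 F [-0.1 -0.4 -0.5] tang 0.08 rad -0.36 Tz [-0.074  0.018  0.036] axis M 0.04
```

View pics/c8.png

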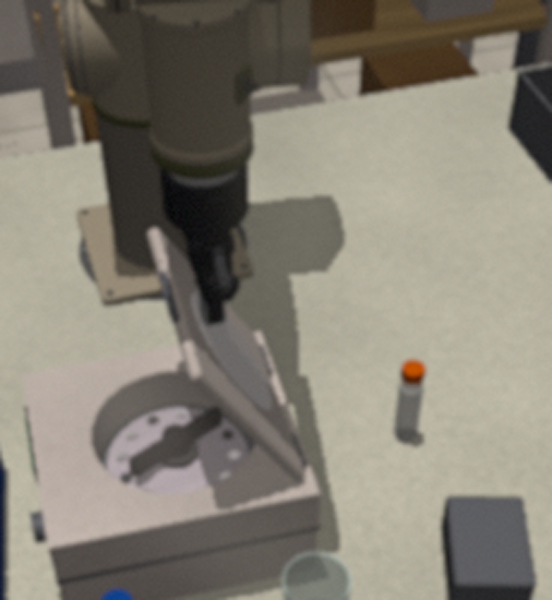

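The lid is past upright, at roughly 60°, with the fingertips on its outer face at about (215,315). I continue down.

Emit:
move_arm(
  rows=[
    [[-0.006,0,0.003,0,0,0],[-0.012,0,0.006,0,0,0],[-0.018,0,0.01,0,0,0],[-0.024,0,0.014,0,0,0],[-0.03,0,0.018,0,0,0],[-0.035,0,0.021,0,0,0],[-0.041,0,0.027,0,0,0],[-0.047,0,0.033,0,0,0],[-0.052,0,0.039,0,0,0],[-0.057,0,0.045,0,0,0],[-0.062,0,0.051,0,0,0],[-0.066,0,0.058,0,0,0],[-0.07,0,0.065,0,0,0],[-0.074,0,0.072,0,0,0],[-0.078,0,0.079,0,0,0],[-0.081,0,0.086,0,0,0],[-0.083,0,0.093,0,0,0],[-0.085,0,0.1,0,0,0],[-0.087,0,0.107,0,0,0],[-0.088,0,0.113,0,0,0]],
  ],
)

```text
time: 18.7
tool_pos: [491.8, -124.8, 176.7]
tcp_rot: [-180.0, 0.0, 90.0]
ft_force: [-2.0, -0.9, 1.6]
finger_gap: -0.0
```

```bash
python3 - <<'E'
from h import *
st()
s=snap('scene','scene9.png');cv2.imwrite('pics/c9.png',cv2.resize(s['color'][0:250,165:395,::-1],None,fx=2.4,fy=2.4,interpolation=cv2.INTER_CUBIC))
E
```

```text
t 18.7 p [ 491.8 -124.8  176.7] yaw 90.03 gap -0.0 r 37.7 th -86.35 F [-2.  -0.9  1.6] tang -2.09 rad 0.77 Tz [-0.077  0.249 -0.056] axis M -0.135
```

View pics/c9.png

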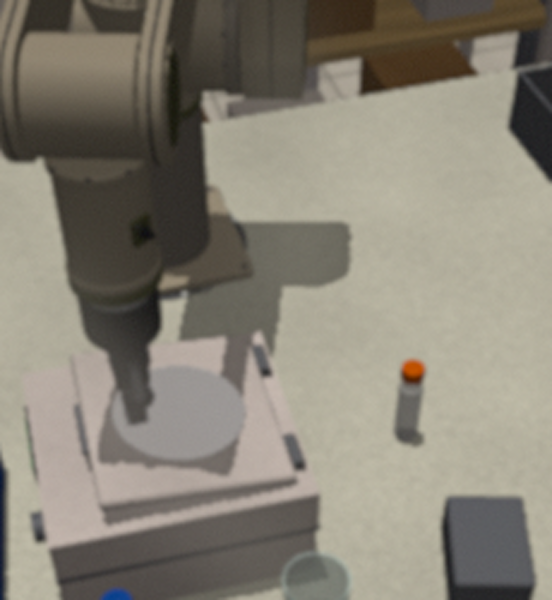

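The lid is almost down. I press slowly until the force rises.

Emit:
move_arm(
  rows=[
    [[0,0,0.003,0,0,0],[0,0,0.006,0,0,0],[0,0,0.009,0,0,0],[0,0,0.011,0,0,0],[0,0,0.012,0,0,0],[0,0,0.012,0,0,0]],
  ],
)

```text
time: 19.35
tool_pos: [491.9, -124.4, 165.2]
tcp_rot: [180.0, -0.0, 90.0]
ft_force: [-0.3, -0.2, 1.2]
finger_gap: -0.0
```

```bash
python3 - <<'E'
from h import *
st()
E
```

```text
t 19.35 p [ 491.9 -124.4  165.2] yaw 90.04 gap -0.0 r 37.3 th -86.21 F [-0.3 -0.2  1.2] tang -0.34 rad 0.16 Tz [-0.084 -0.076  0.017] axis M 0.005
```

Emit:
move_arm(
  rows=[
    [[0,0,0.001,0,0,0],[0,0,0.002,0,0,0],[0,0,0.003,0,0,0],[0,0,0.003,0,0,0]],
  ],
)

```text
time: 19.75
tool_pos: [492.0, -124.5, 163.9]
tcp_rot: [180.0, 0.0, 90.0]
ft_force: [-6.0, 1.8, 13.5]
finger_gap: 0.1
```

```bash
python3 - <<'E'
from h import *
st()
E
```

```text
t 19.75 p [ 492.  -124.5  163.9] yaw 90.05 gap 0.1 r 37.4 th -86.04 F [-6.   1.8 13.5] tang -5.86 rad -2.21 Tz [ 0.302  1.12  -0.021] axis M -0.24
```

At 13.5 N the fingertips are at z ≈ 156, which is the closed lid's outer face. I give it one small extra press, then lift off.

Emit:
move_arm(
  rows=[
    [[0,0,0.001,0,0,0],[0,0,0.001,0,0,0],[0,0,0.001,0,0,0],[0,0,-0.01,0,0,0],[0,0,-0.05,0,0,0],[0,0,-0.1,0,0,0],[0,0,-0.15,0,0,0],[-0.05,-0.03,-0.18,0,0,0],[-0.1,-0.06,-0.2,0,0,0],[-0.15,-0.09,-0.2,0,0,0],[-0.15,-0.09,-0.2,0,0,0],[-0.15,-0.09,-0.2,0,0,0]],
  ],
)

```text
time: 20.95
tool_pos: [400.0, -277.7, 362.9]
tcp_rot: [-180.0, 0.1, 89.8]
ft_force: [0.5, 0.5, -0.3]
finger_gap: 0.1
```

```bash
python3 - <<'E'
from h import *
st()
a=snap('top','topA.png');b=snap('scene','sceneA.png')
o=np.hstack([cv2.resize(a['color'][:,:,::-1],(400,300)),cv2.resize(b['color'][:,:,::-1],(400,300))])
cr=np.hstack([cv2.resize(a['color'][165:300,205:385,::-1],(400,300)),cv2.resize(b['color'][115:250,165:345,::-1],(400,300))])
cv2.imwrite('pics/cA.png',np.vstack([o,cr]))
x=np.array([.9994,-.0347,0]);y=np.array([.0347,.9994,0]);
for th in(0,.05,.1):
  for sx in(110,-110):
    X=np.r_[C,142]+105*y+sx*x+200*(-y*np.cos(th)+[0,0,np.sin(th)])+14*(y*np.sin(th)+[0,0,np.cos(th)])
    p=proj(b,X);print(th,sx,(p-[165,115])*[400/180,300/135]+[400,300])
E
```

```text
t 20.95 p [ 400.  -277.7  362.9] yaw 89.78 gap 0.1 r 210.4 th -115.13 F [ 0.5  0.5 -0.3] tang 0.2 rad -0.7 Tz [0.001 0.005 0.011] axis M 0.054
0 110 [492.32866714 522.76984598]
0 -110 [464.089027   382.28294532]
0.05 110 [491.98975067 516.69138127]
0.05 -110 [463.61013379 376.0153362 ]
0.1 110 [492.12765252 510.4652649 ]
0.1 -110 [463.55365814 369.62861122]
```

View pics/cA.png

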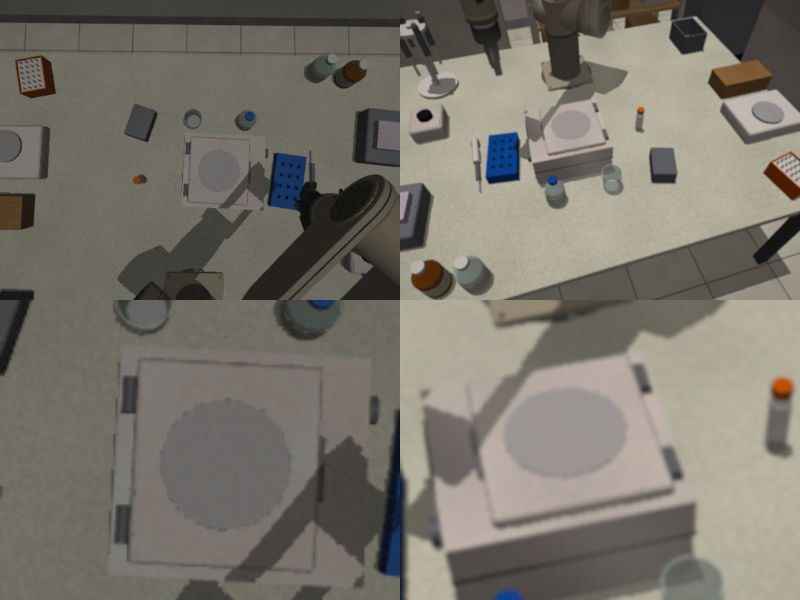

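The lid's free-edge corners are at about (493,521) and (468,384), matching an angle near 0, and the bystanders are in place. I open the gripper and hand in.

Emit:
move_arm(
  rows=[
    [[0,0,0,0,0,0],[0,0,0,0,0,0],[0,0,0,0,0,0],[0,0,0,0,0,0],[0,0,0,0,0,0]],
  ],
  grip=0.5,
)

```text
time: 21.55
tool_pos: [402.2, -274.2, 362.2]
tcp_rot: [-180.0, -0.0, 90.1]
ft_force: [0.4, -0.1, 0.1]
finger_gap: 42.5
```

```bash
python3 - <<'E'
from h import *
st();print(hand_in())
E
```

```text
t 21.55 p [ 402.2 -274.2  362.2] yaw 90.09 gap 42.5 r 206.3 th -115.0 F [ 0.4 -0.1  0.1] tang 0.4 rad -0.07 Tz [ 0.066 -0.019  0.01 ] axis M 0.092
the job is handed in; nothing more can be done
None
```

I tightened the cap to what I believe is the first click, closed the lid and handed the job in at 21.6 s. The hand-in gave no verdict, and I could not read the clutch slip directly.

**Cap:** I gripped the bar 40 mm from the axis and turned it clockwise about 49.5°. The resistance was about 0.12 N m at first. It rose to about 0.42 N m at 37° of turn and then fell to about 0.07 N m. After release, the images put the bar at -66°. That is at least 12.5° past the point where the cap seated, and less than the roughly 27° needed for a second click.

**What disagreed:** I never saw the torque reverse, and the bar did not visibly jump when I let go. My explanation is that the clutch snapped while I still held the bar, with the cap turning back slightly, but I did not confirm that.

**Lid:** I pushed it down with the shut fingers and pressed until it resisted with 13.5 N, with the fingertips at 156 mm, the height of the closed lid. In the last picture the lid's edge matches an angle of about 0.

**Other checks:** No bystander appears moved in the pictures; I checked this by eye and did not measure it. The gripper was open and clear of everything, with almost no force on it.

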